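Show a sushi press lid to the inspection camera

ROBOT

A 6-joint arm with a two-finger parallel gripper is mounted at the origin on the work surface. World frame = base frame: x ahead of the robot, y to its left, z up, the work surface at z = 0. Lengths are in m, angles in degrees, forces in N, time in s.
With the tool pointing down it reaches from about 0.275 to 0.85 m from the base axis. Payload 5.2 kg.
Tool frame: the origin (TCP) lies at the very end of the fingers, on their centre line; the grasp point (between the pads) lies 19 mm behind it; z points along the fingers, y is the line along which they close (so a half turn about z gives the same grasp; the last joint's range is limited). The gripper opens to 85 mm and grips with 20 to 120 N. Pads are 22 mm wide; open, the fingers measure 114 mm over their backs; the gripper's body (76 mm by 85 mm) begins 54 mm behind the grasp point. The pads swing forward as they close: fully open they stand 13 mm farther back than shut.
Start: joints at [-82.494, 14.817, 87.949, -0, 77.235, -11.62], TCP at [0.18, -0.52, 0.231] pointing down, gripper open.
Joint ranges: [-179.93, 179.93], [-52.35, 119.4], [10.71, 147.94], [-69.91, 249.91], [12.55, 155.21], [-178.61, 178.61]. Speed limits (degrees/s): [147.25, 147.25, 180, 180, 180, 180].

INTERFACE

Orientations are given as [roll, pitch, yaw] about the fixed x, y, z axes, in that order (R = Rz(yaw) Ry(pitch) Rx(roll)).
In Python, from cell import state, optics, workorder gives the robot as it stands. The module is installed in compiled form; this text tells all that it offers.
- The arm moves only by the shell command python3 -m creep 'ROWS' [FORCE]. ROWS is a JSON object of lists of equal length, an entry for each row: "translation": the shift along the tool's x, y, z in units of 60 mm (1.0 is 60 mm), a list of three; "twist": the turn about the tool's z in degrees; "gripper": the closure, from 0 (fully open) to 1 (shut). A call has 1 to 20 rows; each row shifts and turns the commanded pose from where the row before left it, along the tool's axes as they then stand; what a row does not reach is not made up. A row lasts 1/8 s, in which the tool goes at most 62.5 mm and 10.7 degrees, less where a joint would pass 70% of its speed; a pose out of reach is approached as far as the arm can. A call is refused whole if a number of a shift passes 1 or a number of a turn 10.7, either way. A call with a gripper value outside its range is refused whole. The fingers move at their own pace and stop on an object; FORCE is the grip in N (left out, the last holds). Time passes only in rows, so rows that do not move let the fingers close. It gives the time, the measured TCP pose, the force, the opening and the grip force at its end, in the units of the state.
- state(): the state, without advancing time (a new reading comes with each control period).
- optics.camera(name): name is "scene" or "top" or "wrist"; returns (picture, depth): 420x560x3 uint8, red, green, blue; 420x560 float32, m along the optical axis (not along the pixel's ray), 0 where there is no reading.
- optics.camera_info(name): a dict with "vertical_fov" (degrees; the focal length in pixels is half the picture's height over the tangent of half this angle, whatever the lens; pixels are square), "cx", "cy" (the principal point, pixels), "dist_coeffs" ([k1, k2, p1, p2, k3] as OpenCV has them; the pictures are not rectified), "camera_from_world" (4x4, takes a point from world to camera coordinates); the wrist camera has in their place "T_tool_cam" (4x4, takes a point from camera to tool coordinates, whose origin is the TCP and whose axes are the flange's). Camera axes: x right, y up, looking along -z (the intrinsics and any distortion apply to the point x, -y, -z); pixel columns grow to the right and rows downward; lengths in m; the calibration is good to about 2 mm. A picture is of the moment at which its call begins: read the wrist's pose just before it. camera_info takes no time and is no camera call.
- workorder.finish_job(): hands the job in; it is judged then, once.
The state is a dict: "time_s": time; "joint_positions": joint angles; "dq": joint speeds; "effort": joint torques, N m; "ee_pos": TCP position; "ee_rot": TCP orientation; "contact_force": force on the tool from outside, world axes, zero at the start; "torque": the same for the moment, N m; "grip_width": opening from 0.0 (shut) to 1.0 (fully open); "grasp_force": force on a finger pad.
Only numpy, scipy, OpenCV 4.12 (cv2) and the standard library are available. Lean on these libraries where they do the work, as an engineer would, in place of code of your own. Each camera call takes 0.05 s, during which the arm holds its last target. There are 200 camera calls.

TASK

First turn the knob of the inspection camera's stand until the camera's pointer points at the mark on the base. Then lift the press lid with the single long bar handle out of its mould and hold it up in the air before the camera, its flat underside squarely facing the lens, centred on it and about 10 cm from the glass, its long side level across the camera's view. Finish while still holding it there in the gripper; do not put it down or let go, and leave everything else on the counter where it is.

Things in the scene. Friction and masses are not known exactly. Their poses are not given: they have to be found in the camera images.
- pan (a joint): angle (rad) of the camera's turning head about its upright axis, counter-clockwise from above positive; 0 when its pointer points at the mark. It starts between 0.2 and 0.42, stays where it is left, and is geared to the knob: 0.4 rad for each rad of the knob, in the same sense, so the knob must be turned clockwise from above
- pointer_tip (a point): tip of the pointer, a thin black rod 5 mm wide that sticks out from the foot of the camera's turning head on the side away from the lens; the tip is 84 mm from the head's upright axis
- mark (a point): inner end of the mark, a white raised bar 16 mm long and 4 mm wide on the grey base, 90 mm from the head's upright axis; its axes are those of the base (x: from the head's axis to the mark, z up)
- knob_grip (a point): the aim knob: a black upright bar 44 mm long (its x axis), 14 mm wide (y), 30 mm high on a disc of 44 mm, turning lightly about its upright axis (0.03 N m, up to 1.6 rad each way from the aimed position). This point is on the axis, 66 mm above the counter, 16 mm above the disc's top and 14 mm below the bar's top; its axes turn with the knob. The camera's upright axis is 115 mm away
- lens (a point): lens of the black inspection camera on the grey stand's turning head; it looks steeply up and towards the robot, 30 degrees from vertical. This point: centre of the lens glass, 135 mm above the counter, 25 mm from the head's axis; z: the way it looks, out of the lens; y: level, across its view; x: up and down its view. It turns with joint pan
- press_center (a point): the press lid to show: loose, pale wood, 0.1 kg, a plate 120 (x) x 60 (y) x 12 mm (z) with one upright bar handle 80 (x) x 14 (y) x 30 mm high along the middle of its top. This point: its centre half-way up, 21 mm above the underside, 9 mm above the plate's top, 21 mm below the bar's top; z up. It sits in any one of three moulds
- press_face (a point): centre of the flat underside of the press lid, axes as press_center. At the start the plate's top is flush with the rim of a fixed wooden mould (142 x 82 mm, 40 mm high, 3 mm play all round), so only the bar stands out; it sits 12 mm deep and lifts straight out
- press: the press lid itself; origin and axes as press_face
- post_lid_center (a point): a loose wooden lid, plate 120 x 60 x 12 mm like the press lid's, seated in another mould, but with two round posts, 18 mm thick and 70 mm apart, 30 mm high, on top. This point is half-way up (21 mm above its underside). A bystander
- knob_lid_center (a point): a loose wooden lid, plate 120 x 60 x 12 mm like the press lid's, seated in another mould, but with one round mushroom knob, 36 mm thick, 30 mm high, on top. This point is half-way up (21 mm above its underside). A bystander
- teacup: blue ceramic cup, 68 mm wide, 70 mm high, origin under its centre; a bystander
- saucer: white saucer, 100 mm wide, 18 mm high, origin under its centre; a bystander
- soy: brown glass bottle, 56 mm wide, 150 mm high, origin under its centre; a bystander
- steel_pot: open steel pot, 110 mm wide, 110 mm high, origin under its centre; a bystander
- brush: flat brush lying, 190 mm long; a bystander
- jar: glass jar with lid, 60 mm wide, 80 mm high, origin under its centre; a bystander
Things that resemble listed ones, but are neither listed nor needed, are in the scene too. What is shaped like the press but blue or yellow is not meant.

How it is judged:
By the outcome, as a careful person would: the job done as asked, in the order asked, and still so for the second after the job is handed in, while the arm keeps its last pose, push and grip.
It also fails if it takes over 45 s, if anything falls off the work surface, if the arm or the gripper's body presses on something with over 40 N, if the wrist force passes 120 N, or if a joint passes its speed limit or range.

## Working session

There is one attempt and no reset: what is moved stays moved. The work goes in short steps, Python scripts to look and compute and a shell command to move; the robot and the scene stay as the last step left them, time stands still between calls to the robot, and variables do not carry over. Pictures are saved under pics/ and viewed, at most 10 in all, crops included, and the job is handed in when it is done.

```bash
mkdir -p pics; python3 - <<'E'
from cell import state, optics
import cv2, numpy as np
print(state())
for n in ("scene","top"):
    p,d=optics.camera(n); cv2.imwrite(f"pics/{n}0.png",p[:,:,::-1]); np.savez(f"{n}0.npz",p=p,d=d)
for n in ("scene","top","wrist"):print(optics.camera_info(n))
E
```

```text
{'time_s': 0.0, 'joint_positions': array([-8.24955300e+01,  1.48622792e+01,  8.80131925e+01,  2.25592256e-03,
        7.72355744e+01, -1.16183629e+01]), 'dq': array([-0.03440533, -0.16768915,  0.00036861,  0.01137722, -0.0220426 ,
       -0.07662674]), 'effort': array([-2.07465047e-03, -4.46040273e+01, -2.90568799e+01, -4.38481638e-04,
        1.16821946e-02,  2.38079525e-05]), 'ee_pos': array([ 0.18015033, -0.51908   ,  0.23043153]), 'ee_rot': array([-1.79891672e+02, -2.45179232e-02,  1.91223092e+01]), 'contact_force': array([-0.9068318 ,  0.6799772 , -0.11556662]), 'torque': array([-0.01489045, -0.01042875, -0.02971021]), 'grasp_force': 0.0, 'grip_width': 0.9959140560324942}
{'vertical_fov': 44.42114694664453, 'cx': 278.098981105342, 'cy': 201.97370256044033, 'dist_coeffs': array([-0.0277323,  0.       ,  0.       ,  0.       ,  0.       ]), 'camera_from_world': array([[-0.31740508,  0.94825281, -0.00840427,  0.12993074],
       [-0.76290132, -0.25007911,  0.59618958,  0.34963178],
       [ 0.56323671,  0.19564523,  0.8027997 , -1.66207984],
       [ 0.        ,  0.        ,  0.   
[... 299 characters left out ...]
23,  0.01486289,  0.08715102, -0.54348683],
       [-0.08730065,  0.00973314,  0.99613446, -1.5463442 ],
       [ 0.        ,  0.        ,  0.        ,  1.        ]])}
{'vertical_fov': 69.51994602488695, 'cx': 276.39617617986914, 'cy': 208.04305865923106, 'dist_coeffs': array([-0.02451601,  0.        ,  0.        ,  0.        ,  0.        ]), 'T_tool_cam': array([[-4.87857465e-04,  9.64419141e-01,  2.64377537e-01,
         6.65395387e-02],
       [ 9.99999874e-01,  5.01289114e-04,  1.66602163e-05,
        -1.21037666e-03],
       [-1.16462150e-04,  2.64377512e-01, -9.64419264e-01,
        -1.41941521e-01],
       [ 0.00000000e+00,  0.00000000e+00,  0.00000000e+00,
         1.00000000e+00]])}
```

View pics/top0.png

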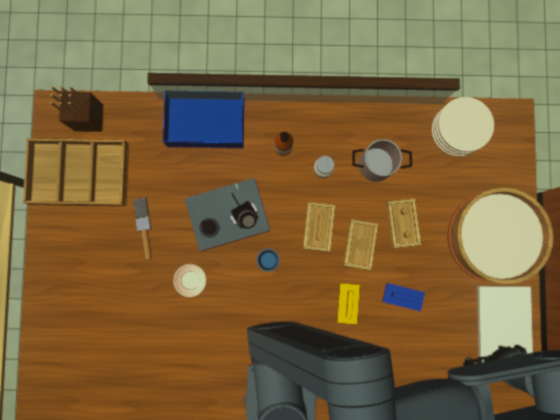

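View pics/scene0.png

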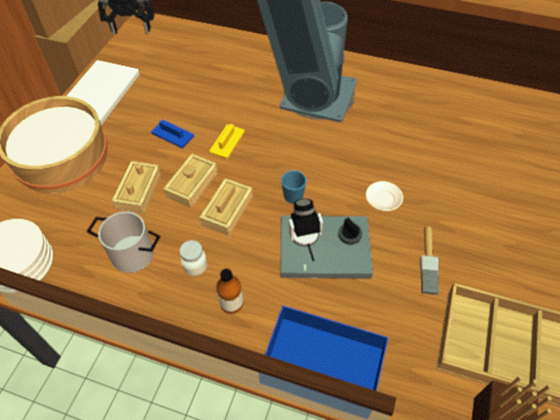

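The top view shows the press lid (bar handle) at about (319,227). The stand is at (228,214), its knob at (209,227), the camera head at (245,215), and the pointer tip at (236,186). The scene view agrees: lid at (227,205), knob at (350,232).

```bash
cat > h.py <<'E'
import numpy as np, cv2
from cell import state, optics
from scipy.spatial.transform import Rotation as R
F=np.diag([1.,-1,-1])
class Cam:
    def __init__(s,n,st=None):
        i=optics.camera_info(n); f=210/np.tan(np.radians(i['vertical_fov']/2))
        s.K=np.array([[f,0,i['cx']],[0,f,i['cy']],[0,0,1]]); s.D=i['dist_coeffs']
        if n=='wrist':
            T=np.eye(4); T[:3,:3]=R.from_euler('xyz',st['ee_rot'],degrees=True).as_matrix(); T[:3,3]=st['ee_pos']
            s.W=T@i['T_tool_cam']
        else: s.W=np.linalg.inv(i['camera_from_world'])
    def ray(s,uv):
        u=cv2.undistortPoints(np.array(uv,float).reshape(-1,1,2),s.K,s.D)[:,0]
        return (s.W[:3,:3]@F@np.c_[u,np.ones(len(u))].T).T, s.W[:3,3]
    def plane(s,uv,z):
        r,o=s.ray(uv); return o+r*((z-o[2])/r[:,2])[:,None]
    def depth(s,uv,d):
        r,o=s.ray(uv); return o+r*np.array(d).reshape(-1,1)
    def px(s,P):
        V=np.linalg.inv(s.W); C=(np.atleast_2d(P)@V[:3,:3].T+V[:3,3])@F
        return cv2.projectPoints(C,np.zeros(3),np.zeros(3),s.K,s.D)[0][:,0]
def shot(n,name):
    st=state(); p,d=optics.camera(n); cv2.imwrite(f"pics/{name}.png",p[:,:,::-1]); np.savez(name+".npz",p=p,d=d,pos=st['ee_pos'],rot=st['ee_rot'])
    return Cam(n,st),p,d
def load(n,name):
    z=np.load(name+".npz"); return Cam(n,dict(ee_pos=z['pos'],ee_rot=z['rot']) if n=='wrist' else None),z['p'],z['d']
E
python3 - <<'E'
from h import *
c=Cam('top'); d=np.load('top0.npz')['d']; np.set_printoptions(precision=4,suppress=True)
for n,uv,z in [('knob',(209,227),.08),('head',(246,216),.15),('tip',(236,186),.055),('lid',(319,227),.07),('base',(228,214),.04)]:
    print(n,c.plane([uv],z)[0],c.depth([uv],[d[uv[1],uv[0]]])[0])
p=cv2.imread('pics/top0.png'); a=cv2.resize(p[165:265,170:345],None,fx=4.5,fy=4.5,interpolation=2); cv2.imwrite('pics/topc.png',a)
E
```

```text
knob [0.5124 0.2207 0.08  ] [0.5125 0.2207 0.0798]
head [0.5402 0.1085 0.15  ] [0.5402 0.1085 0.1497]
tip [0.6397 0.1455 0.055 ] [0.643  0.1471 0.0334]
lid [ 0.518  -0.1052  0.07  ] [ 0.518  -0.1053  0.0694]
base [0.5557 0.169  0.04  ] [0.5569 0.1702 0.0272]
```

View pics/topc.png

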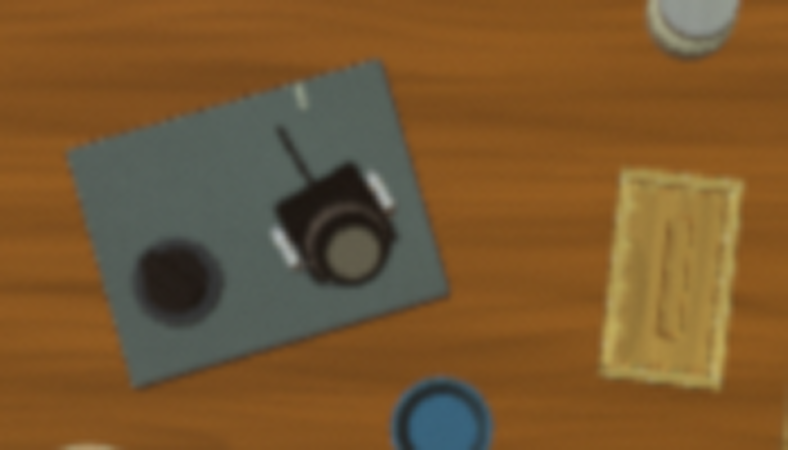

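The crop shows the white mark at (296,86)–(304,107), the pointer tip at (280,127), the knob at (177,280), and the lid's bar running along (665,215)–(680,335). I'll move above the knob for a close look.

```bash
python3 -m creep '{"translation":[[0.66,-0.70,0],[0.66,-0.70,0],[0.66,-0.70,0],[0.66,-0.70,0],[0.66,-0.70,0],[0.66,-0.70,0],[0.66,-0.70,0],[0.66,-0.70,0],[0.66,-0.70,0],[0.66,-0.70,0],[0.66,-0.70,0],[0.66,-0.70,0],[0.66,-0.70,0],[0.66,-0.70,0]],"twist":[0,0,0,0,0,0,0,0,0,0,0,0,0,0],"gripper":[0,0,0,0,0,0,0,0,0,0,0,0,0,0]}' 40
python3 -m creep '{"translation":[[0,0,0],[0,0,0],[0,0,0],[0,0,0],[0,0,0],[0,0,0],[0,0,0],[0,0,0],[0,0,0]],"twist":[-10.7,-10.7,-10.7,-10.7,-10.7,-10.7,-10.7,-10.7,0],"gripper":[0,0,0,0,0,0,0,0,0]}'
python3 - <<'E'
from h import *
c,p,d=shot('wrist','w1'); print(state()['ee_pos'],state()['ee_rot'],state()['joint_positions'])
E
```

```text
time_s: 1.85
ee_pos: [0.5117, 0.2195, 0.2309]
ee_rot: [180.0, 0.0, 19.1]
contact_force: [0.8, -0.3, 0.1]
grip_width: 0.999
grasp_force: 0.0
time_s: 2.98
ee_pos: [0.5111, 0.2175, 0.2309]
ee_rot: [-179.9, -0.0, 104.6]
contact_force: [0.2, -0.5, 0.2]
grip_width: 1.0
grasp_force: 0.0
[0.51115472 0.21749479 0.23093497] [-1.79954498e+02 -3.28584414e-03  1.04502261e+02] [ 1.15436739e+01  1.54244459e+01  8.71840580e+01  9.55788266e-04
  7.74371073e+01 -2.95879707e+00]
```

View pics/w1.png

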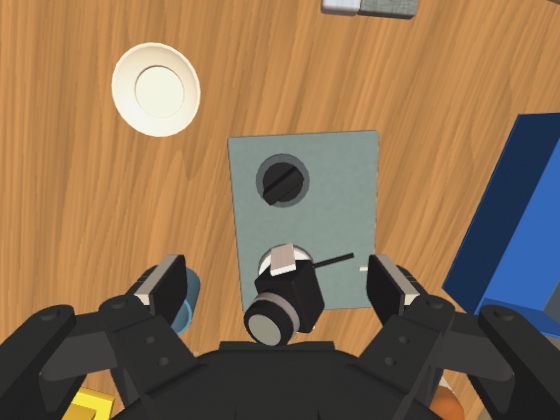

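The wrist view shows the knob disc at (283,180) with its bar running (265,199)–(300,168). The pointer tip is at (353,255), the mark's inner end at about (360,268), and the base's corners at (229,138) and (377,130).

```bash
python3 - <<'E'
from h import *
np.set_printoptions(precision=4,suppress=True)
c,p,d=load('wrist','w1')
P=lambda uv:c.depth([uv],[d[uv[1],uv[0]]])[0]
print('base z',P((330,160)),P((340,220)),'mark z',P((364,268)),'ptr z',P((340,258)),'knobtop',P((283,183)),'disc',P((263,168)))
b=P((330,160))[2]
hsv=cv2.cvtColor(p,cv2.COLOR_RGB2HSV); g=p.astype(int)
white=(p.min(2)>150)&((p.max(2).astype(int)-p.min(2))<40)
roi=np.zeros(white.shape,bool); roi[255:285,352:382]=1
v,u=np.nonzero(white&roi); Q=c.plane(np.c_[u,v],P((364,268))[2]); print('mark n',len(u),Q.mean(0),u.min(),u.max(),v.min(),v.max())
w,V=np.linalg.eigh(np.cov(Q[:,:2].T)); print('mark dir',V[:,1],np.degrees(np.arctan2(V[1,1],V[0,1])),np.sqrt(12*w))
# pointer
blk=(p.max(2)<60); roi[:]=0; roi[248:275,326:360]=1
v,u=np.nonzero(blk&roi); Q=c.plane(np.c_[u,v],P((340,258))[2]); m=Q.mean(0); w,V=np.linalg.eigh(np.cov(Q[:,:2].T)); e=V[:,1]*np.sign(V[0,1]); t=(Q-m)[:,:2]@e
tip=m[:2]+e*t.max(); print('ptr n',len(u),'dir',np.degrees(np.arctan2(e[1],e[0])),'tip',tip,'axis',tip-.084*e)
# knob bar by depth: top
yy,xx=np.mgrid[:420,:560]; A=c.depth(np.c_[xx.ravel(),yy.ravel()],d.ravel()).reshape(420,560,3)
roi[:]=0; roi[150:215,250:320]=1
k=roi&(A[...,2]>.074)&(A[...,2]<.09); Q=A[k][:,:2]; w,V=np.linalg.eigh(np.cov(Q.T)); print('knob bar',len(Q),Q.mean(0),np.degrees(np.arctan2(V[1,1],V[0,1])),np.sqrt(12*w), A[k][:,2].mean())
print(cv2.minAreaRect(Q.astype(np.float32)))
k=roi&(A[...,2]>.045)&(A[...,2]<.055); print('disc',cv2.minEnclosingCircle(A[k][:,:2].astype(np.float32)))
# base edges
k=((A[...,2]>b-.006)&(A[...,2]<b+.006)); Q=A[k][:,:2]; print('base',cv2.minAreaRect(Q.astype(np.float32)))
a=cv2.resize(p[120:320,220:390,::-1],None,fx=3,fy=3,interpolation=2); cv2.imwrite('pics/w1c.png',a)
E
```

```text
base z [0.5615 0.2617 0.0294] [0.5939 0.1971 0.0303] mark z [0.6398 0.147  0.0355] ptr z [0.6064 0.1532 0.0378] knobtop [0.5136 0.2316 0.079 ] disc [0.4906 0.2359 0.044 ]
mark n 34 [0.6389 0.1459 0.0355] 359 367 267 271
mark dir [-0.9272 -0.3745] -158.00836386975746 [0.0054 0.0105]
ptr n 107 dir 32.07276760663289 tip [0.6196 0.161 ] axis [0.5484 0.1164]
knob bar 631 [0.5147 0.2272] 53.314379891135445 [0.0142 0.0436] 0.0791422626726689
((0.5147557854652405, 0.22660532593727112), (0.04392150044441223, 0.014146081171929836), 53.0595703125)
disc ((0.515388548374176, 0.22921447455883026), 0.027779461815953255)
base ((0.5405669212341309, 0.10652126371860504), (0.7213051915168762, 0.3540321886539459), 27.101638793945312)
```

View pics/w1c.png

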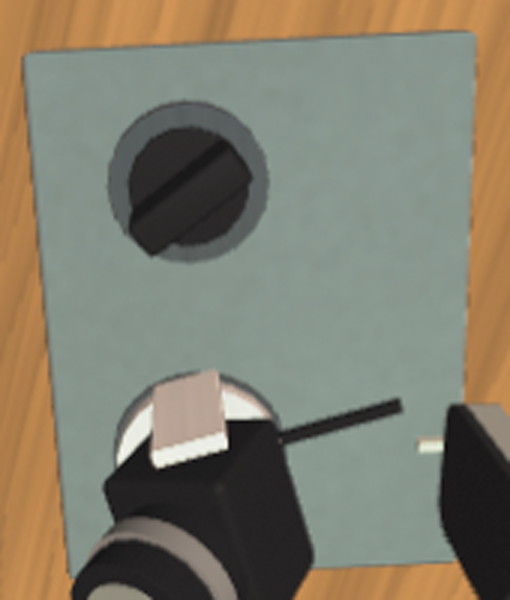

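```bash
python3 - <<'E'
from h import *
np.set_printoptions(precision=4,suppress=True)
c,p,d=load('wrist','w1')
B=c.plane([(228.5,137.3),(378.3,130.7),(243.3,311.0),(375,200)],.030)[:,:2]; print(B)
a=lambda v:np.degrees(np.arctan2(v[1],v[0]))
print('edges',a(B[1]-B[0]),a(B[0]-B[2])-90, np.linalg.norm(B[1]-B[0]))
m=c.plane([(359.5,268.6)],.0355)[0,:2]; ax=np.array([.5484,.1164]); print('mark in',m,a(m-ax),np.linalg.norm(m-ax)); k=np.array([.5147,.2270]); print('ax-knob',a(k-ax),np.linalg.norm(k-ax))
t=Cam('top'); B=t.plane([(170+x/4.5,165+y/4.5) for x,y in [(68,150),(380,60),(448,295),(135,388)]],.03)[:,:2]
print('top edges',a(B[1]-B[0]),a(B[2]-B[3]),a(B[0]-B[3])+0,a(B[1]-B[2]))
M=t.plane([(170+304/4.5,165+107/4.5)],.0355)[0,:2];print('top mark inner',M)
E
```

```text
[[0.4453 0.2573]
 [0.6035 0.3061]
 [0.5104 0.047 ]
 [0.6261 0.2307]]
edges 17.122421767860118 17.18899705678183 0.16544867590912093
mark in [0.6347 0.1448] 18.227849152626973 0.09088845192599984
ax-knob 106.9460640587723 0.11562028368759522
top edges -72.8287842141356 -72.5752681876482 17.22880380718622 16.984456377513194
top mark inner [0.6341 0.142 ]
```

```bash
python3 -m creep '{"translation":[[0,0,0],[0,0,0],[0,0,0],[0,0,0],[0,0,0],[0.16,-0.05,0.5],[0,0,0.5],[0,0,0.5],[0,0,0]],"twist":[10.3,10.3,10.3,10.3,10.1,0,0,0,0],"gripper":[0.3,0.4,0.4,0.4,0.4,0.4,0.4,0.4,0.4]}' 40
```

```text
time_s: 4.15
ee_pos: [0.5127, 0.2266, 0.1389]
ee_rot: [-179.8, 0.3, 53.3]
contact_force: [0.6, 0.2, 0.5]
grip_width: 0.599
grasp_force: 0.0
```

```bash
python3 -m creep '{"translation":[[0.02,0.03,0.5],[0,0,0.5],[0,0,0.37],[0,0,0],[0,0,0],[0,0,0],[0,0,0],[0,0,0]],"twist":[0,0,0,0,0,0,0,0],"gripper":[0.4,0.4,0.4,0.6,0.8,1,1,1]}' 40
```

```text
time_s: 5.15
ee_pos: [0.5172, 0.2279, 0.0611]
ee_rot: [180.0, -0.1, 53.4]
contact_force: [-3.8, 2.6, 6.6]
grip_width: 0.155
grasp_force: 40.8
```

```bash
python3 -m creep '{"translation":[[0,0,0],[0,0,0],[0,0,0],[0,0,0],[0,0,0],[0,0,0],[0,0,0]],"twist":[6,6,6,6,6,6,0],"gripper":[1,1,1,1,1,1,1]}' 40
python3 - <<'E'
from h import *
c,p,d=shot('top','t2'); c,p,d=shot('scene','s2')
a=cv2.resize(p[195:290,265:385,::-1],None,fx=5,fy=5,interpolation=2); cv2.imwrite('pics/s2c.png',a)
E
```

```text
time_s: 6.02
ee_pos: [0.5181, 0.2266, 0.0611]
ee_rot: [179.9, -0.2, 17.4]
contact_force: [-1.4, -1.5, 5.1]
grip_width: 0.153
grasp_force: 40.7
```

View pics/s2c.png

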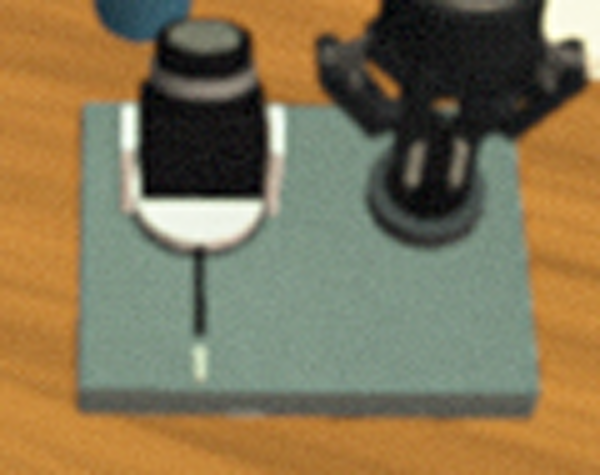

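The pointer (199,250–333) lines up with the mark (200,345–380). I'll let go of the knob, rise and move over the lid.

```bash
python3 -m creep '{"translation":[[0,0,0],[0,0,0],[0,0,-0.5],[0,0,-0.8],[0,0,-0.9],[0,0,-0.64],[-0.27,0.88,0],[-0.27,0.88,0],[-0.27,0.88,0],[-0.27,0.88,0],[-0.27,0.88,0],[-0.27,0.88,0],[0,0,0],[0,0,0],[0,0,0],[0,0,0],[0,0,0],[0,0,0],[0,0,0]],"twist":[0,0,0,0,0,0,0,0,0,0,0,0,10.5,10.5,10.5,10.5,10.5,10.5,10.5],"gripper":[0.6,0.4,0.4,0.4,0.4,0.4,0.4,0.4,0.4,0,0,0,0,0,0,0,0,0,0]}' 40
python3 -m creep '{"translation":[[0,0,0],[0,0,0],[0,0,0],[0,0,0],[0,0,0]],"twist":[10,10,10,9.5,0],"gripper":[0,0,0,0,0]}'
python3 - <<'E'
from h import *
c,p,d=shot('wrist','w3'); print(state()['joint_positions'])
c,q,d=shot('scene','s3')
a=np.hstack([cv2.resize(p[100:300,180:380],(420,420)),cv2.resize(q[200:270,280:340],(360,420),interpolation=2)]); cv2.imwrite('pics/w3c.png',a[:,:,::-1])
E
```

```text
time_s: 8.5
ee_pos: [0.519, -0.1045, 0.2296]
ee_rot: [-180.0, -0.0, -56.4]
contact_force: [0.9, 0.8, 0.3]
grip_width: 0.995
grasp_force: 0.0
time_s: 9.12
ee_pos: [0.519, -0.1044, 0.2295]
ee_rot: [-180.0, -0.0, -95.5]
contact_force: [-0.1, 0.5, -0.3]
grip_width: 0.998
grasp_force: 0.0
[-2.34558084e+01  1.27581385e+01  9.09112547e+01 -1.70580343e-03
  7.63223629e+01  1.61920864e+02]
```

View pics/w3c.png

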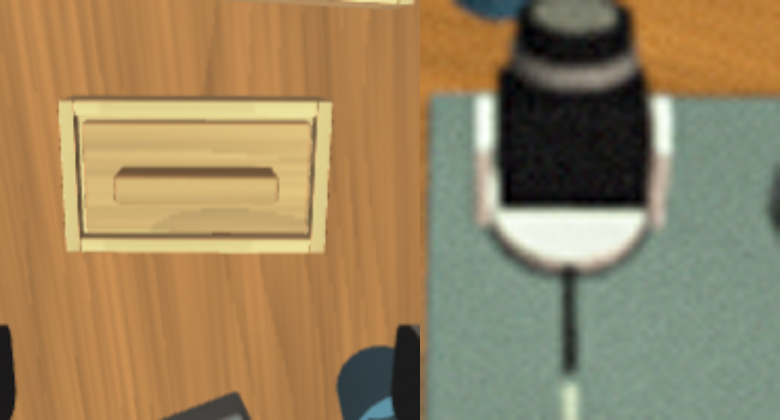

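The left crop shows the lid in its mould with the bar at (115–278,170–203). The right crop shows the pointer (570,270–370) still in line with the mark (570,380+). Next I'll measure the bar.

```bash
python3 - <<'E'
from h import *
np.set_printoptions(precision=4,suppress=True)
def grid(c,d):
    yy,xx=np.mgrid[:420,:560]; return c.depth(np.c_[xx.ravel(),yy.ravel()],d.ravel()).reshape(420,560,3)
c,p,d=load('wrist','w3'); A=grid(c,d); roi=np.zeros(d.shape,bool); roi[140:230,205:345]=1
for lo,hi in((.062,.08),(.03,.048)):
    k=roi&(A[...,2]>lo)&(A[...,2]<hi); Q=A[k]; print(len(Q),Q[:,2].mean(),cv2.minAreaRect(Q[:,:2].astype(np.float32)))
# pixel edges of bar top by plane
uv=[(180+x*200/420,100+y*200/420) for x,y in[(115,182),(278,182),(66,251),(325,251),(60,101),(331,101)]]
P=np.vstack([c.plane(uv[:2],.07),c.plane(uv[2:],.04)])[:,:2]; print(P); a=lambda v:np.degrees(np.arctan2(v[1],v[0]))
print(a(P[1]-P[0]),P[:2].mean(0),np.linalg.norm(P[1]-P[0]),a(P[3]-P[2]),a(P[5]-P[4]),P[2:].mean(0))
t=Cam('top'); d=np.load('top0.npz')['d']; A=grid(t,d); roi[:]=0; roi[190:265,295:345]=1; k=roi&(A[...,2]>.062)&(A[...,2]<.08);Q=A[k];print('top',len(Q),Q.mean(0),cv2.minAreaRect(Q[:,:2].astype(np.float32)))
E
```

```text
1125 0.06885442428285561 ((0.5217444896697998, -0.10609059035778046), (0.014447568915784359, 0.08016285300254822), 84.3004150390625)
7463 0.039162845426379315 ((0.5225225687026978, -0.10592669248580933), (0.08262642472982407, 0.14266397058963776), 84.22022247314453)
[[ 0.5597 -0.1141]
 [ 0.4814 -0.1066]
 [ 0.5963 -0.0731]
 [ 0.4552 -0.0595]
 [ 0.5871 -0.1534]
 [ 0.4484 -0.14  ]]
174.48298118270492 [ 0.5206 -0.1104] 0.07870594706776493 174.48782202527812 174.47693092525944 [ 0.5218 -0.1065]
top 129 [ 0.5208 -0.1065  0.0696] ((0.5209060311317444, -0.10679340362548828), (0.014246092177927494, 0.07824008166790009), 84.35171508789062)
```

```bash
python3 -m creep '{"translation":[[0.02,-0.04,0.5],[0,0,0.8],[0,0,0.8],[0,0,0.6],[0,0,0.05],[0,0,0]],"twist":[0,0,0,0,0,0],"gripper":[0,0,0,0,0,0]}' 40
python3 - <<'E'
from h import *
c,p,d=shot('wrist','w4'); s=state(); print(s['ee_pos'],s['ee_rot'])
np.set_printoptions(precision=4,suppress=True)
yy,xx=np.mgrid[:420,:560]; A=c.depth(np.c_[xx.ravel(),yy.ravel()],d.ravel()).reshape(420,560,3); roi=np.zeros(d.shape,bool); roi[:,200:350]=1
k=roi&(A[...,2]>.064)&(A[...,2]<.075); print(k.sum(),cv2.minAreaRect(A[k][:,:2].astype(np.float32)))
E
```

```text
time_s: 9.98
ee_pos: [0.522, -0.1062, 0.0655]
ee_rot: [-179.9, -0.0, -95.5]
contact_force: [0.7, 0.5, -0.2]
grip_width: 1.004
grasp_force: 0.0
[ 0.52249056 -0.10639414  0.06609792] [-1.79849966e+02 -4.72997097e-02 -9.55289545e+01]
4152 ((0.5221446752548218, -0.10696516185998917), (0.014828776940703392, 0.07555752992630005), 84.10777282714844)
```

View pics/w4.png

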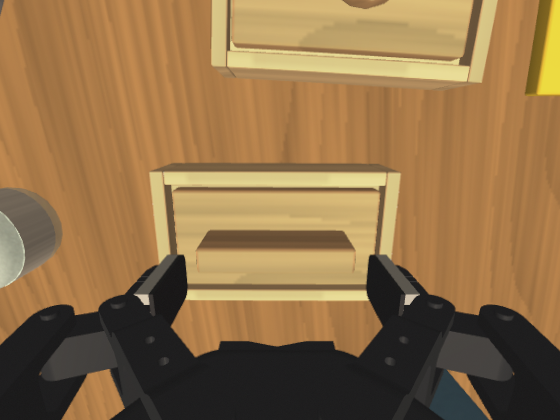

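The bar (197–355, row 258) is centred between the pads' inner faces (186 and 368), so I can descend.

```bash
python3 -m creep '{"translation":[[0,0,0.2],[0,0,0.2],[0,0,0.15],[0,0,0]],"twist":[0,0,0,0],"gripper":[0,0,0,0]}' 40
python3 - <<'E'
from cell import state
s=state();print(s['contact_force'],s['ee_pos'])
E
```

```text
time_s: 10.52
ee_pos: [0.5205, -0.1055, 0.0305]
ee_rot: [179.9, 0.0, -95.6]
contact_force: [0.3, -0.1, 0.3]
grip_width: 1.0
grasp_force: 0.0
[ 0.32363062 -0.14349596  0.34021273] [ 0.52045412 -0.1055373   0.03045445]
```

```bash
python3 -m creep '{"translation":[[0,0,0],[0,0,0],[0,0,0],[0,0,-0.1],[0,0,-0.2],[0,0,-0.2],[0,0,-0.2],[0,0,0]],"twist":[0,0,0,0,0,0,0,0],"gripper":[0.3,0.6,1,1,1,1,1,1]}' 40
python3 - <<'E'
from h import *
c,p,d=shot('scene','s5')
a=cv2.resize(p[120:260,120:300,::-1],None,fx=4,fy=4,interpolation=2); cv2.imwrite('pics/s5c.png',a)
E
```

```text
time_s: 11.52
ee_pos: [0.5222, -0.1063, 0.075]
ee_rot: [-179.8, -0.1, -95.6]
contact_force: [0.5, -0.3, -0.7]
grip_width: 0.927
grasp_force: 48.8
```

View pics/s5c.png

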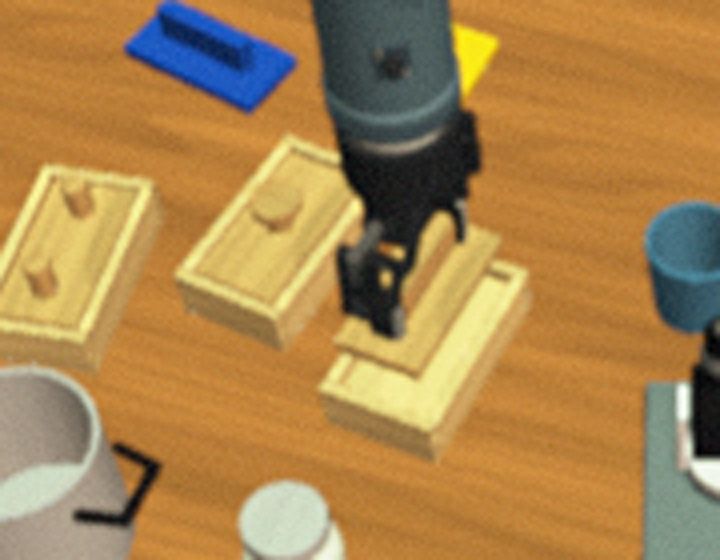

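The lid hangs level in the gripper, clear of its mould. The tool can't be tilted, so I'll pivot the lid between the pads by pressing one plate edge on the fixed mould's rim.

```bash
python3 -m creep '{"translation":[[-0.57,0,0],[-0.56,0,0],[0,0,0.25],[0,0,0.25],[0,0,0]],"twist":[0,0,0,0,0],"gripper":[1,1,1,1,1]}' 25
python3 -m creep '{"translation":[[-0.05,0,0.05],[-0.05,0,0.06],[-0.04,0,0.05],[0,0,0]],"twist":[0,0,0,0],"gripper":[1,1,1,1]}' 25
```

```text
time_s: 12.2
ee_pos: [0.5273, -0.0388, 0.042]
ee_rot: [179.9, 0.0, -95.6]
contact_force: [0.1, 0.0, -1.0]
grip_width: 0.93
grasp_force: 50.3
time_s: 12.7
ee_pos: [0.5291, -0.0319, 0.035]
ee_rot: [-179.9, -0.1, -95.6]
contact_force: [-3.7, -3.3, 11.5]
grip_width: 0.93
grasp_force: 60.7
```

```bash
cat > tilt.py <<'E'
from h import *
import sys
def grid(c,d):
    yy,xx=np.mgrid[:420,:560]; return c.depth(np.c_[xx.ravel(),yy.ravel()],d.ravel()).reshape(420,560,3)
c,p,d=shot('wrist','wt'); s=state(); A=grid(c,d); T=R.from_euler('xyz',s['ee_rot'],degrees=True).as_matrix()
B=(A-s['ee_pos'])@T   # tool coords
hsv=cv2.cvtColor(p,cv2.COLOR_RGB2HSV)
k=(d>0)&(abs(B[...,1])<.065)&(B[...,0]>.009)&(B[...,0]<.05)&(B[...,2]<.02)&(B[...,2]>-.045)&(p[...,0]>110)&(p[...,0].astype(int)-p[...,2]>40)
Q=B[k]; rng=np.random.default_rng(0); best=None
for _ in range(300):
    q=Q[rng.choice(len(Q),3,False)]; n=np.cross(q[1]-q[0],q[2]-q[0]); l=np.linalg.norm(n)
    if l<1e-7: continue
    n/=l
    if abs(n[1])>.15: continue
    m=abs((Q-q[0])@n)<.0012
    if best is None or m.sum()>best.sum(): best=m
I=Q[best]; o=I.mean(0); n=np.linalg.svd(I-o)[2][2]; n*=-np.sign(n[2])
print('n',len(Q),len(I),'normal(tool)',n.round(3),'tilt about tool y',np.degrees(np.arctan2(n[0],-n[2])).round(1),'side',np.degrees(np.arcsin(n[1])).round(1),'mean',o.round(4))
print('x',np.percentile(I[:,0],[1,99]).round(4),'y',np.percentile(I[:,1],[1,99]).round(4),'z at x=0',(o[2]+o[0]*n[0]/n[2]).round(4))
E
python3 tilt.py
```

```text
n 21931 12172 normal(tool) [-0.207 -0.001 -0.978] tilt about tool y -12.0 side -0.1 mean [ 0.0228  0.0008 -0.0139]
x [0.0099 0.0344] y [-0.0569  0.0587] z at x=0 -0.0091
```

```bash
python3 -m creep '{"translation":[[-0.04,0,0.06],[-0.04,0,0.06],[-0.03,0,0.06],[0,0,0.02],[0,0,0]],"twist":[0,0,0,0,0],"gripper":[1,1,1,1,1]}' 25
python3 tilt.py
```

```text
time_s: 13.38
ee_pos: [0.5306, -0.0243, 0.0232]
ee_rot: [-179.8, -0.0, -95.6]
contact_force: [-0.6, 1.4, 11.9]
grip_width: 0.929
grasp_force: 56.5
n 27338 12226 normal(tool) [-0.482 -0.002 -0.876] tilt about tool y -28.8 side -0.1 mean [ 0.0263  0.0005 -0.0211]
x [0.0104 0.0374] y [-0.0569  0.0586] z at x=0 -0.0066
```

```bash
python3 -m creep '{"translation":[[-0.01,0,0.025],[0,0,0],[0,0,-0.3],[0,0,-0.5],[0,0,-0.5],[0,0,-0.3],[0,0,0]],"twist":[0,0,0,0,0,0,0],"gripper":[1,1,1,1,1,1,1]}' 25
python3 tilt.py
```

```text
time_s: 14.3
ee_pos: [0.5302, -0.0237, 0.1172]
ee_rot: [-179.9, -0.0, -95.6]
contact_force: [-0.0, 0.0, -1.4]
grip_width: 0.927
grasp_force: 54.6
n 22279 12166 normal(tool) [-0.503 -0.001 -0.864] tilt about tool y -30.2 side -0.0 mean [ 0.0266 -0.0002 -0.0227]
x [0.0103 0.0375] y [-0.0576  0.0578] z at x=0 -0.0073
```

```bash
python3 -m creep '{"translation":[[0,0,-0.2],[0,0,-0.4],[0,0,-0.5],[0,0,-0.4],[0,0,-0.2],[0,0,0],[0,0,0],[0,0,0],[0,0,0],[0,0,0],[0,0,0],[0,0,0],[0,0,0],[0,0,0],[0,0,0],[0,0,0],[0,0,0],[0,0,0],[0,0,0],[0,0,0]],"twist":[0,0,0,0,0,-7.5,-7.5,-7.5,-7.5,-7.5,-7.5,-7.5,-7.5,-7.5,-7.5,-7.5,-7.5,-7.5,-7.5,-7.8],"gripper":[1,1,1,1,1,1,1,1,1,1,1,1,1,1,1,1,1,1,1,1]}' 40
python3 tilt.py
python3 - <<'E'
from h import *
np.set_printoptions(precision=4,suppress=True)
print(state()['ee_pos'],state()['ee_rot'])
s=Cam('scene'); print('lens scene',s.plane([(306.2,202.5)],.135)[0]); t=Cam('top'); print('lens top0(before pan)',t.plane([(170+352/4.5,165+252/4.5)],.135)[0])
# predicted lens
for yaw in(17.2,32):
    y=np.radians(yaw); L=np.r_[np.array([.5487,.1171])-.025*np.array([np.cos(y),np.sin(y)]),.135]; print(yaw,L,s.px(L),t.px(L))
E
```

```text
time_s: 16.85
ee_pos: [0.5288, -0.0228, 0.2174]
ee_rot: [-179.9, 0.1, 17.5]
contact_force: [0.1, -0.7, 0.0]
grip_width: 0.924
grasp_force: 54.6
n 22622 11980 normal(tool) [-0.507 -0.005 -0.862] tilt about tool y -30.5 side -0.3 mean [ 0.0267 -0.0012 -0.0215]
x [0.0104 0.0378] y [-0.0587  0.0568] z at x=0 -0.0058
[ 0.5288 -0.0228  0.2174] [-179.9367    0.106    17.7808]
lens scene [0.5287 0.1122 0.135 ]
lens top0(before pan) [0.5274 0.1027 0.135 ]
17.2 [0.5248 0.1097 0.135 ] [[305.6486 201.0183]] [[245.7389 221.8499]]
32 [0.5275 0.1039 0.135 ] [[302.9935 201.2596]] [[247.8127 220.9429]]
```

```bash
python3 - <<'E'
from h import *
np.set_printoptions(precision=4,suppress=True)
t,tp,td=shot('top','t6'); s,sp,sd=shot('scene','s6')
for n,c,p,d,(u,v) in(('top',t,tp,td,(246,222)),('scene',s,sp,sd,(306,202))):
    p=p.astype(int); g=p.sum(2)/3; r=9
    roi=np.zeros(g.shape,bool); roi[v-r:v+r+1,u-r:u+r+1]=1
    print(n); print(g[v-r:v+r+1,u-r:u+r+1].astype(int))
E
```

```text
top
[[27 35 52 61 60 49 39 35 32 32 30 32 36 41 41 38 30 45 99]
 [34 51 61 55 41 31 25 25 24 23 23 23 24 30 36 42 39 39 78]
 [44 60 56 39 28 25 26 28 30 31 31 27 25 24 28 38 42 38 58]
 [53 59 43 29 26 28 38 49 54 56 55 50 40 30 25 32 42 38 46]
 [57 51 34 25 29 41 60 76 82 83 82 77 64 47 33 29 36 42 40]
 [55 44 28 26 41 61 80 88 91 92 90 89 85 71 48 31 31 42 35]
 [49 37 27 35 60 80 89 91 91 91 91 91 90 85 67 41 30 37 31]
 [47 36 28 44 74 88 91 92 92 92 91 92 91 90 80 52 34 32 30]
 [46 36 30 49 78 89 91 91 92 91 92 91 91 91 85 57 36 35 36]
 [44 35 32 52 80 89 91 91 91 91 91 91 91 90 83 55 37 46 54]
 [40 34 31 50 79 89 91 91 91 91 91 90 91 89 79 50 38 54 68]
 [41 37 31 42 69 85 90 91 91 91 91 91 91 86 67 42 37 55 75]
 [46 37 32 33 51 73 86 89 90 90 90 89 86 75 53 40 48 67 82]
 [60 49 47 40 39 53 70 80 83 82 81 77 71 56 47 53 68 81 85]
 [76 72 72 62 50 42 49 59 63 61 57 52 47 47 61 77 85 86 88]
 [86 86 86 83 72 60 50 48 46 43 43 45 52 65 79 87 89 88 88]
 [90 89 90 89 86 81 72 65 62 59 62 67 77 84 89 90 89 89 88]
 [90 89 89 89 89 88 86 83 84 83 83 84 88 88 89 90 90 89 86]
 [89 89 90 89 89
[... 890 characters left out ...]
 120 118 121 112 115 120 126 112  77  28  25
   77]
 [ 15   9  29  51  71  88  94 105 105 113 105  96  98  89  77  48  17  27
   66]
 [  9   9   6  22  25  43  53  70  71  72  71  64  50  50  29  22  12  32
   74]
 [  9  12  11  14  13  28  15  25  25  33  23  20  21  17  16  19  15  31
   80]
 [ 15  10   6   9  14  14  20   5  20  14  17  17  26  21  17  20  15  38
   78]
 [ 33  14   7   8   6  10  21   7  12  19  16  14  16  27  11  20  31  53
   86]
 [ 55  47  34  23  24  21  12  20  13  26  22  23  19  19  30  44  72  91
   99]
 [ 68  69  72  64  51  39  43  39  37  38  47  43  52  63  72  88 107 113
  108]
 [ 67  86  93  97  88  89  92  91  94  93  98 103 107 113 121 129 126 122
  100]]
```

```bash
python3 -m creep '{"translation":[[-0.2,0,0],[-0.2,-0.2,-0.015],[-0.14,-0.4,0],[0,-0.5,0],[0,-0.5,0],[0,-0.35,0],[0,-0.17,0],[0,0,0],[0,0,0],[0,0,0]],"twist":[0.4,0,0,0,0,0,0,0,0,0],"gripper":[1,1,1,1,1,1,1,1,1,1]}' 40
python3 tilt.py
python3 - <<'E'
from h import *
s=state(); print(s['ee_pos'],s['ee_rot'])
T=R.from_euler('xyz',s['ee_rot'],degrees=True).as_matrix(); f=s['ee_pos']+T@[.0183,-.0004,-.0033]; n=T@[-.505,0,-.863]
L=np.array([.525,.1093,.135]); y=np.radians(17.2); bx=np.array([np.cos(y),np.sin(y),0]); lz=np.array([0,0,.866])-.5*bx; ly=np.array([-np.sin(y),np.cos(y),0])
e=f-L; print('dist',e@lz,'y',e@ly,'x',e@np.cross(ly,lz),'ang',np.degrees(np.arccos(n@lz)), 'err world',f-(L+.1*lz))
c,p,d=shot('scene','s7'); cv2.imwrite('pics/s7c.png',cv2.resize(p[120:270,220:400,::-1],None,fx=4,fy=4,interpolation=2))
E
```

```text
time_s: 18.25
ee_pos: [0.4618, 0.0888, 0.2193]
ee_rot: [180.0, 0.0, 16.8]
contact_force: [0.1, 0.0, -0.7]
grip_width: 0.927
grasp_force: 54.6
n 22621 12007 normal(tool) [-0.504 -0.001 -0.864] tilt about tool y -30.2 side -0.1 mean [ 0.0269 -0.0002 -0.0217]
x [0.0105 0.0378] y [-0.0586  0.0569] z at x=0 -0.006
[0.46173849 0.08884416 0.21921821] [1.79995625e+02 1.15741437e-02 1.67660880e+01]
dist 0.09987660828969562 y -0.0005724372743821911 x 0.002034977096630116 ang 0.986873396131388 err world [ 1.90966365e-03 -8.09644549e-06  9.14481964e-04]
```

View pics/s7c.png

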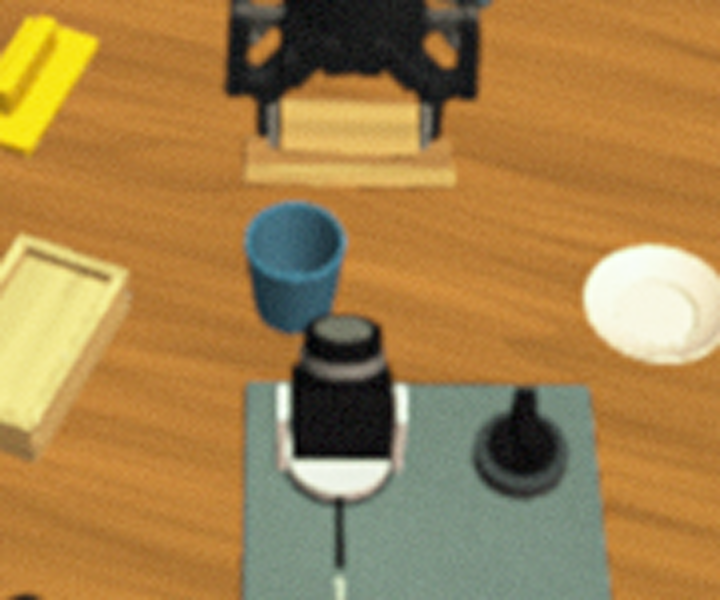

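The lid (247–455, rows 140–185) is in front of the lens, level and centred, with the pointer still on the mark and the cup undisturbed. I'll make a 2 mm trim and hand the job in.

```bash
python3 -m creep '{"translation":[[-0.03,-0.01,0.01],[0,0,0],[0,0,0],[0,0,0]],"twist":[-0.4,0,0,0],"gripper":[1,1,1,1]}' 40
python3 tilt.py; python3 -c "
from cell import workorder; print(workorder.finish_job())"
```

```text
time_s: 18.85
ee_pos: [0.4597, 0.0895, 0.2188]
ee_rot: [180.0, -0.0, 17.2]
contact_force: [-0.0, -1.0, -1.6]
grip_width: 0.926
grasp_force: 54.6
n 22619 12252 normal(tool) [-0.501 -0.003 -0.866] tilt about tool y -30.1 side -0.2 mean [ 0.027  -0.0015 -0.0217]
x [0.0105 0.0381] y [-0.0589  0.0566] z at x=0 -0.0061
the job is handed in; nothing more can be done
None
```

I turned the camera to its mark and handed the job in at about 19 s, with the press lid still in the gripper: tilted about 30° to face the lens, level, centred to about 1 mm and about 10 cm from the glass by my measurements; the hand-in returned no verdict.

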